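# Close the cam-lever pipe clamp on the filling line

### The job

The filling line's steel tube is held by its rear clamp, but the clamp at its near end stands open. Fasten it like the rear one: swing the hinged half over and down onto the tube, swing the loose bolt up between the two prongs of the hinged half until it drops right into the slot, then fold the red cam lever over flat so that it draws the clamp tight. Do not force the clamp, and leave the racks, bottle, jug and other things on the bench where they stand.

Things in the scene. Friction and masses are not known exactly. Their poses are not given: they have to be found in the camera images.
- stand: Filling line on a steel base plate, fixed. Origin: on the bench straight below the middle of the open clamp. x runs along the tube, away from its capped end, to the filter housing; y to the clamp's hinge side; z up. Tube 38 mm thick, axis 125 mm up, from x = -73 mm (cap 50 mm thick) to 245 mm. Open clamp: x -20 to 20 mm. Closed rear clamp: x = 170 mm. Gauge at x = 219 mm, 217 mm high.
- hinge_axis (a point): Fixed point in the middle of the hinge pin of the clamp's hinged half, at y = 37 mm, z = 125 mm in the stand's frame. The pin lies along the stand's x.
- flap (a joint): Hinged half of the open clamp, rad, about the hinge pin. 0: down, resting on the tube (firm stop); grows as it opens up and over to +y; 1.57: upright; stop 2.1. Stiff hinge: it stays wherever it is left and does not fall shut; 1 to 2 N at the prongs move it, so it has to be pushed all the way down until it is felt to rest on the tube.
- flap_edge (a point): Middle of the free end of the hinged half, between the tips of its two prongs, at half their thickness; 90 mm from the hinge pin. When the flap is at 0: y = -53 mm in the stand's frame, prongs' flat top 21.5 mm and underside 9.5 mm above the tube's axis; the rounded back over the tube rises 28 mm above the tube's axis.
- slot (a point): Fixed point where the bolt's axis meets the slot's upper face when the clamp is shut: x = 0, y = -43 mm, z = 146.5 mm in the stand's frame. The slot between the prongs is 13 mm wide (in x), 15 mm deep, open to -y; each prong is 13.5 mm wide.
- bolt_pin (a point): Fixed point in the middle of the pin on which the bolt swings, at y = -43 mm, z = 111 mm in the stand's frame; the pin lies along the stand's x. The bolt's eye has 5 mm of loose side play each way along this pin, starts anywhere in it and slides with about 0.5 N.
- bolt (a joint): Swing bolt, rad, about the bolt pin. 0: upright, home in the slot; grows as it swings out and down on the -y side; 1.57 would be level; stop 1.5. Shank 9 mm wide (x), 8 mm thick. Stays where left; 0.1 N m moves it. If more than 2 mm off the slot's middle along its pin, it strikes the end of a prong and stops at 0.4 to 0.5 until worked sideways.
- lever (a joint): Red cam lever on the bolt's end, rad, about a cross pin along the stand's x. 1.57: open, in line with the bolt; stop 1.65. 0: closed, at its stop, square to the bolt, lying level over the clamp's back towards +y. Stiff: stays where left, 0.3 N m moves it, up to 0.5 N m as the cam tightens. Red arm 16 mm wide, 8 mm thick, ending in a 12 mm thick crossbar 22 mm long.
- cam_pivot (a point): Middle of the lever's cross pin, on the bolt 49.5 mm from the bolt pin; moves with the bolt. With the bolt home it is 35.5 mm above the tube's axis, and about 2 mm higher once the closed lever's cam has stretched the bolt's disc springs. The two dark cam discs are 24 mm in diameter; with the lever open and the hinged half down they pass 2 mm above the prongs.
- lever_tip (a point): Outer end of the red lever, 72 mm from the cross pin, middle of its width and thickness. Its x in the stand's frame tells how far the bolt is off the slot's middle along its pin.
- rack_a: White foam rack (128 x 104 mm, 120 mm high) of blue-capped tubes, standing right of the line. Origin under its centre. Leave alone.
- rack_b: White foam rack (104 x 104 mm, 120 mm high) of blue-capped tubes, standing left of the line. Origin under its centre. Leave alone.
- jug: Clear plastic measuring jug, 92 mm in diameter, 120 mm high, handle to its +y. Origin under its centre. Leave alone.
- spanner: Steel open-ended spanner, 180 mm long along its x, lying to the right. Leave alone.
- loose_tube: One capped sample tube, 96 mm long along its x, 18 mm thick, lying to the left, near the robot. Leave alone.
- medium_bottle: Amber bottle with blue cap, 64 mm in diameter, 140 mm high, to the right. Origin under its centre. Leave alone.
- gasket: Black rubber ring, 50 mm in diameter, 6 mm high, lying to the right of the tube's end, near the robot. Leave alone.

How it is judged:
By the outcome, as a careful person would: the job done as asked, in the order asked, and still so for the second after the job is handed in, with the robot touching nothing.
It also fails if it takes over 67 s, if anything falls off the work surface, if the arm or the gripper's body presses on something with over 40 N, if the wrist force passes 120 N, or if a joint passes its speed limit or range.

### The arm

A 6-joint arm with a two-finger parallel gripper is mounted at the origin on the work surface. World frame = base frame: x ahead of the robot, y to its left, z up, the work surface at z = 0. Lengths are in mm, angles in rad, forces in N, time in s.
With the tool pointing down it reaches from about 350 to 775 mm from the base axis. Payload 7.3 kg.
Tool frame: the origin (TCP) lies at the very end of the fingers, on their centre line; the grasp point (between the pads) lies 19 mm behind it; z points along the fingers, y is the line along which they close (so a half turn about z gives the same grasp; the last joint's range is limited). The gripper opens to 92 mm and grips with 3 to 60 N. Pads are 19 mm wide; open, the fingers measure 130 mm over their backs; the gripper's body (75 mm by 190 mm) begins 47 mm behind the grasp point.
Start: joints at [-1.301, 0.342, 1.524, -0, 1.275, -0.146], TCP at [212.083, -480.277, 226.741] pointing down, gripper open.
Joint ranges: [-2.53, 2.53], [-0.77, 2.02], [0.04, 2.7], [-1, 4.14], [0.28, 2.66], [-3.11, 3.11]. Speed limits (rad/s): [2.57, 2.57, 3.14, 3.14, 3.14, 3.14].

### API

Orientations are given as [roll, pitch, yaw] about the fixed x, y, z axes, in that order (R = Rz(yaw) Ry(pitch) Rx(roll)).
In Python, from plant import * gives the robot as it stands.
- The arm moves only by the tool arm_command, never from a script. Its arguments are lists of equal length, an entry for each row: "gripper": the finger opening in mm, from 0 to 91.8; "dp": the shift along the tool's x, y, z in units of 25 mm (1.0 is 25 mm), a list of three; "twist": the turn about the tool's z in units of 5 degrees (1.0 is 5 degrees). A call has exactly 5 rows; each row shifts and turns the commanded pose from where the row before left it, along the tool's axes as they then stand; what a row does not reach is not made up. A row lasts 1/8 s, in which the tool goes at most 62.5 mm and 10.7 degrees, less where a joint would pass 70% of its speed; a pose out of reach is approached as far as the arm can. A call is refused whole if a number of a shift passes 1 or a number of a turn 1, either way. A call with a gripper value outside its range is refused whole. The fingers move at their own pace and stop on an object; the grip force is fixed at half the most. Time passes only in rows, so rows that do not move let the fingers close, or fill a call up. It gives the time, the measured TCP pose, the force, the opening and the grip force at its end, in the units of the state.
- get_obs(): the state, without advancing time (a new reading comes with each control period).
- capture(name): name is "scene" or "top" or "wrist"; returns the picture (384x512x3 uint8, red, green, blue); there is no depth.
- get_calibration(name): a dict with "mtx" (3x3 intrinsics, pixels), "dist_coeffs" ([k1, k2, p1, p2, k3] as OpenCV has them; the pictures are not rectified), "position" and "attitude" of the camera in the world; the wrist camera has in their place "mount" (4x4, takes a point from camera to tool coordinates, whose origin is the TCP and whose axes are the flange's). Camera axes: x right, y down, z forward; pixel columns grow to the right and rows downward; lengths in mm; the calibration is good to about 2 mm. A picture is of the moment at which its call begins: read the wrist's pose just before it. get_calibration takes no time and is no camera call.
- close_job(): hands the job in; it is judged then, once.
The state is a dict: "time": time; "joint_positions": joint angles; "dq": joint speeds; "tau": joint torques, N m; "tool_pos": TCP position; "tcp_rot": TCP orientation; "contact_force": force on the tool from outside, world axes, zero at the start; "moment": the same for the moment, N m; "grip_width": finger opening in mm; "finger_force": force on a finger pad.
Only numpy, scipy, OpenCV 4.12 (cv2) and the standard library are available. Lean on these libraries where they do the work, as an engineer would, in place of code of your own. Each camera call takes 0.05 s, during which the arm holds its last target. There are 200 camera calls.

## Working session

There is one attempt and no reset: what is moved stays moved. The work goes in short steps, Python scripts to look and compute and a tool call to move; the robot and the scene stay as the last step left them, time stands still between calls to the robot, and variables do not carry over. Pictures are saved under pics/ and viewed, at most 10 in all, crops included, and the job is handed in when it is done.

Besides the shell and the picture viewer there is one more tool, called after ">>>" in YAML: its name, and indented under it one key for each argument. arm_command: Moves the arm, as the interface text tells. Its arguments: {"type":"object","properties":{"gripper":{"type":"array"},"dp":{"type":"array"},"twist":{"type":"array"}},"required":["gripper","dp","twist"]}

```bash
mkdir -p pics; python3 - <<'E'
from plant import *
import cv2
for n in ("scene","top"):
    im=capture(n); cv2.imwrite(f"pics/{n}0.png",cv2.resize(im[:,:,::-1],None,fx=1.56,fy=1.56,interpolation=cv2.INTER_CUBIC)); cv2.imwrite(f"pics/{n}raw.png",im[:,:,::-1])
    c=get_calibration(n);print(c)
print(get_calibration("wrist")); print(get_obs())
E
```

```text
{'mtx': array([[413.12675273,   0.        , 260.43204094],
       [  0.        , 413.12675273, 191.6983032 ],
       [  0.        ,   0.        ,   1.        ]]), 'dist_coeffs': array([-0.151012,  0.      ,  0.      ,  0.      ,  0.      ]), 'position': array([1080.27176095,  359.8799647 ,  933.95317046]), 'attitude': array([-2.46818828,  0.00912313,  2.13117594])}
{'mtx': array([[384.43030573,   0.        , 249.53416877],
       [  0.        , 384.43030573, 196.46056298],
       [  0.        ,   0.        ,   1.        ]]), 'dist_coeffs': array([-0.03439832,  0.        ,  0.        ,  0.        ,  0.        ]), 'position': array([ 425.13670329,   11.0660309 , 1004.78898711]), 'attitude': array([-2.98911390e+00, -5.16026151e-04, -1.55042660e+00])}
{'mtx': array([[341.76433567,   0.        , 252.97189022],
       [  0.        , 341.76433567, 195.20668212],
       [  0.        ,   0.        ,   1.        ]]), 'dist_coeffs': array([-0.02315552,  0.        ,  0.        ,  0.        ,  0.        ]), 'mount': array([[-9.40074475e-04, -9.56451466e-01, -2.91889892e-01,
         7.84759621e+0
[... 250 characters left out ...]
00e+00]])}
{'time': 0.1, 'joint_positions': array([-1.30102097e+00,  3.42634232e-01,  1.52489840e+00,  1.29928201e-05,
        1.27540324e+00, -1.45995959e-01]), 'dq': array([-0.00127722,  0.00024575, -0.00194508,  0.0005992 ,  0.00063469,
       -0.0006108 ]), 'tau': array([ 2.19880807e-03, -4.32003415e+01, -2.44696140e+01,  7.19013694e-02,
        5.25698299e-02, -4.64783079e-05]), 'tool_pos': array([ 211.97604861, -479.91716927,  226.13228636]), 'tcp_rot': array([-3.14026553e+00, -2.07701652e-04,  4.15767388e-01]), 'contact_force': array([ 0.3901655 ,  1.03550127, -0.53249166]), 'moment': array([ 0.00244726, -0.00400131,  0.02301201]), 'finger_force': 0.0, 'grip_width': 91.62008093029654}
```

View pics/scene0.png

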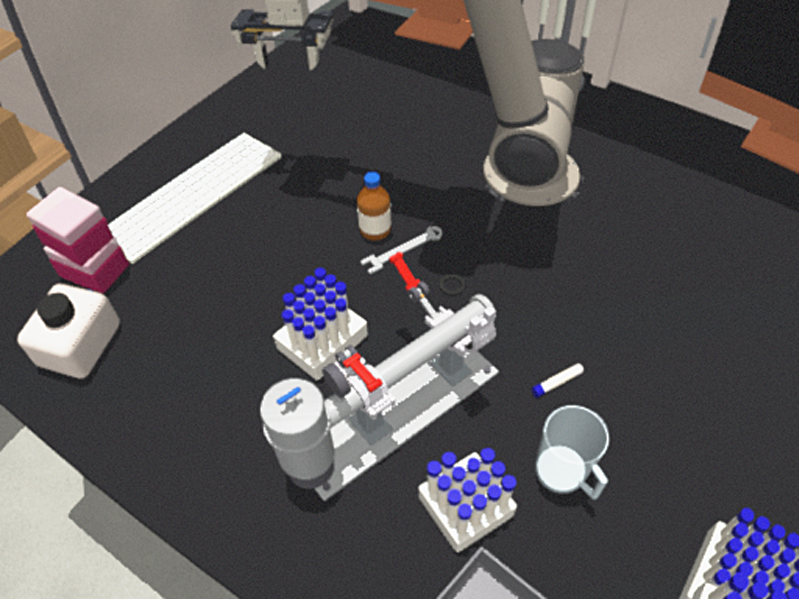

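View pics/top0.png

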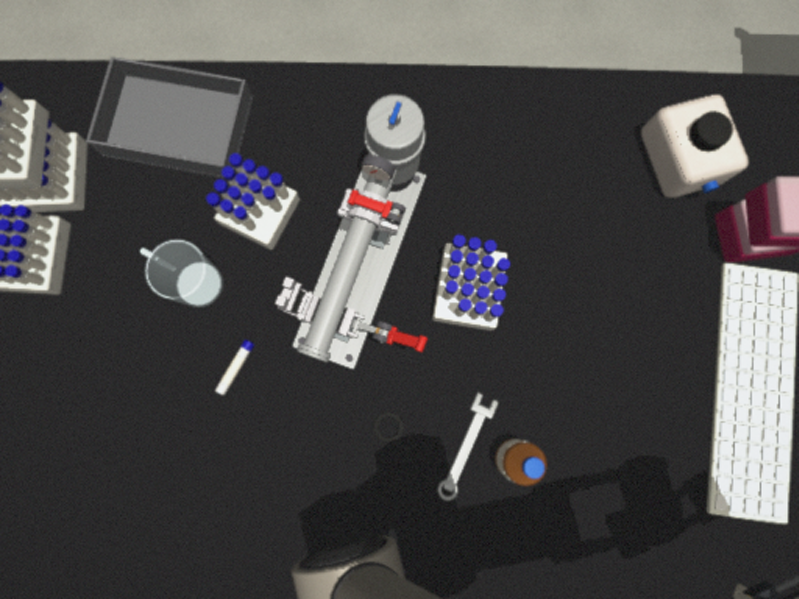

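```bash
python3 - <<'E'
import cv2,numpy as np
a=cv2.imread("pics/topraw.png")[55:245,165:290]; b=cv2.imread("pics/sceneraw.png")[135:330,155:330]
a=cv2.resize(a,None,fx=3.1,fy=3.1,interpolation=cv2.INTER_CUBIC); b=cv2.resize(b,None,fx=2.3,fy=2.3,interpolation=cv2.INTER_CUBIC)
h=max(a.shape[0],b.shape[0]); o=np.zeros((h,a.shape[1]+b.shape[1],3),np.uint8)
o[:a.shape[0],:a.shape[1]]=a;o[:b.shape[0],a.shape[1]:]=b;print(a.shape,o.shape);cv2.imwrite("pics/crop1.png",o)
E
```

```text
(589, 388, 3) (589, 790, 3)
```

View pics/crop1.png

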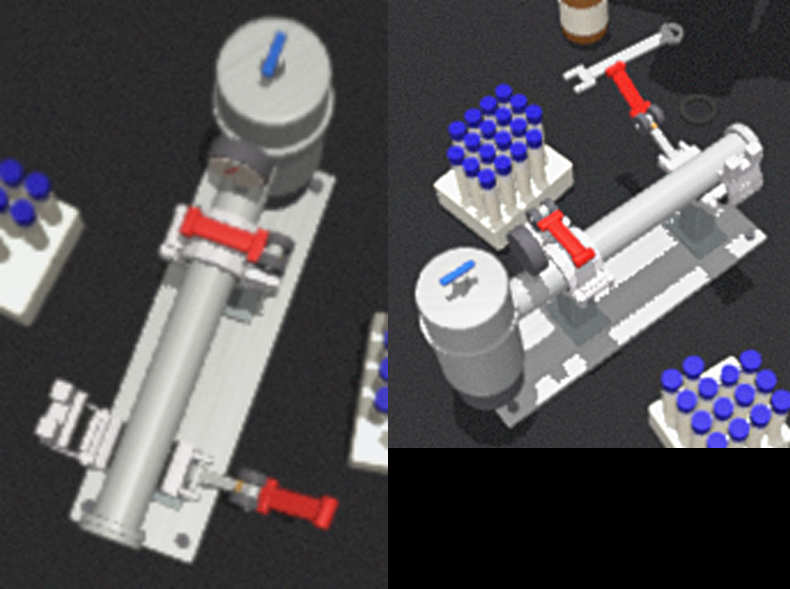

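```bash
cat > h.py <<'E'
import numpy as np, cv2
from scipy.spatial.transform import Rotation as R
from scipy.optimize import least_squares
from plant import *
def rot(a): return R.from_euler('xyz',a).as_matrix()
def cam(n,obs=None):
    c=get_calibration(n)
    if n=="wrist":
        T=np.eye(4);T[:3,:3]=rot(obs["tcp_rot"]);T[:3,3]=obs["tool_pos"];M=T@c["mount"]
        return c["mtx"],c["dist_coeffs"],M[:3,:3],M[:3,3]
    return c["mtx"],c["dist_coeffs"],rot(c["attitude"]),np.array(c["position"])
def proj(C,P):
    K,d,Rc,t=C; rv,_=cv2.Rodrigues(Rc.T)
    return cv2.projectPoints(np.atleast_2d(P).astype(float),rv,-Rc.T@t,K,d)[0][:,0]
def world(s,p):  # s=(x,y,yaw)
    return rot([0,0,s[2]])@np.asarray(p,float)+[s[0],s[1],0]
def lever_pts(b,l,dx):  # cam pivot, lever tip in stand frame
    u=np.array([0,-np.sin(b),np.cos(b)]); piv=np.array([dx,-43,111])+49.5*u
    a=b-(np.pi/2-l); v=np.array([0,-np.sin(a),np.cos(a)])
    return piv,piv+72*v
def flap_edge(f): return np.array([0,37-90*np.cos(f)+ -15.5*np.sin(f)*-1,125+90*np.sin(f)+15.5*np.cos(f)])
E
cat > fit.py <<'E'
from h import *
T=cam("top");S=cam("scene")
t=lambda u,v:np.array([165+u/3.1,55+v/3.1]); s=lambda u,v:np.array([155+(u-388)/2.3,135+v/2.3])
def res(q):
    st=q[:3];r=[]
    def a(C,p,m,w=1): r.extend(w*(proj(C,world(st,p))[0]-m))
    a(T,[170,27,162.5],t(188,222));a(S,[170,29,162.5],s(586,256))
    a(T,[-73,0,125],t(111,538));a(S,[-73,0,150],s(744,129))
    piv,tip=lever_pts(q[3],1.57,q[4])
    a(T,tip,t(331,511));a(S,tip,s(615,69));a(T,piv,t(247,488));a(S,piv,s(649,119))
    fe=flap_edge(q[5]); a(T,fe,t(50,413))
    return np.array(r)
q=least_squares(res,[480,60,-0.3,1.3,0,2]).x
print(q.round(3));print(res(q).round(1))
for n,p in(("piv",lever_pts(q[3],1.57,q[4])[0]),("tip",lever_pts(q[3],1.57,q[4])[1]),("flap",flap_edge(q[5])),("hinge",[0,37,125]),("slot",[0,-43,146.5])): print(n,world(q[:3],p).round(1))
E
python3 fit.py
```

```text
[ 5.48340e+02  1.02569e+02 -3.34000e-01  1.01500e+00  1.13000e+00
  1.60200e+00]
[-0.5 -1.3 -0.4  2.4 -1.5  1.9  3.4 -2.1 -0.   0.4 -1.6 -3.1  0.8  0.
 -0.9 -0.5  0.9 -2.5]
piv [521.5  21.9 137.1]
tip [501.5 -35.9 175.2]
flap [566.5 154.8 214.5]
hinge [560.5 137.5 125. ]
slot [534.2  61.9 146.5]
```

>>> arm_command:
  gripper: [40,20,0,0,0]
  dp:
    - [0.8,0,-0.8]
    - [0.9,0,-0.8]
    - [0.9,0,-0.8]
    - [0.9,0,-0.8]
    - [0.9,0,-0.6]
  twist: [-0.94,-0.94,-0.94,-0.94,-0.94]

```text
time: 0.72
tool_pos: [303.8, -419.5, 322.2]
tcp_rot: [-3.142, -0.0, 0.829]
contact_force: [-0.5, -0.4, 0.6]
grip_width: 46.3
finger_force: 0.0
```

>>> arm_command:
  gripper: [0,0,0,0,0]
  dp:
    - [0.9,0,0]
    - [0.9,0,0]
    - [0.9,0,0]
    - [0.9,0,0]
    - [0.9,0,0]
  twist: [-0.94,-0.94,-0.94,-0.94,-0.94]

```text
time: 1.35
tool_pos: [364.8, -325.8, 321.3]
tcp_rot: [-3.141, -0.0, 1.239]
contact_force: [0.5, -0.4, 0.8]
grip_width: 0.9
finger_force: 0.0
```

```bash
cat >> h.py <<'E'
ST=np.array([548.3,102.6,-0.334])
def goto(p,st=ST):   # p in stand frame; prints shift in dp units
    o=get_obs(); d=rot(o["tcp_rot"]).T@(world(st,p)-o["tool_pos"])
    loc=rot([0,0,-st[2]])@(o["tool_pos"]-[st[0],st[1],0])
    print("t",round(o["time"],2),"stand pos",loc.round(1),"dp",(d/25).round(2),"twist",round((o["tcp_rot"][2]-(np.pi/2+st[2]))/np.radians(5),2),"F",o["contact_force"].round(1))
E
python3 -c "
from h import *
goto([0,-20,320])"
```

```text
t 1.35 stand pos [ -32.9 -464.9  321.3] dp [17.79  1.35  0.06] twist 0.02 F [ 0.5 -0.4  0.8]
```

>>> arm_command:
  gripper: [0,0,0,0,0]
  dp:
    - [1,0.1,0]
    - [1,0.1,0]
    - [1,0.1,0]
    - [1,0.1,0]
    - [1,0.1,0]
  twist: [0,0,0,0,0]

```text
time: 1.98
tool_pos: [417.6, -211.8, 321.4]
tcp_rot: [-3.141, -0.0, 1.236]
contact_force: [0.6, -0.1, 0.7]
grip_width: 0.4
finger_force: 0.0
```

>>> arm_command:
  gripper: [0,0,0,0,0]
  dp:
    - [1,0.1,0]
    - [1,0.1,0]
    - [1,0.1,0]
    - [1,0.1,0]
    - [1,0.1,0]
  twist: [0,0,0,0,0]

```text
time: 2.6
tool_pos: [470.4, -97.9, 321.3]
tcp_rot: [-3.141, 0.0, 1.236]
contact_force: [0.2, 0.1, 0.6]
grip_width: 0.7
finger_force: 0.0
```

>>> arm_command:
  gripper: [0,0,0,0,0]
  dp:
    - [1,0,0]
    - [1,0,0]
    - [1,0,0]
    - [0,0,0]
    - [0,0,0]
  twist: [0,0,0,0,0]

```text
time: 3.22
tool_pos: [494.7, -28.3, 321.4]
tcp_rot: [-3.141, 0.001, 1.236]
contact_force: [-1.0, -0.0, 0.0]
grip_width: 0.7
finger_force: 0.0
```

```bash
cat >> h.py <<'E'
def shot(n):
    o=get_obs(); im=capture("wrist")[:,:,::-1]; cv2.imwrite(f"pics/{n}raw.png",im); np.save(f"pics/{n}.npy",{k:o[k] for k in("tcp_rot","tool_pos")},allow_pickle=True); return im
E
python3 -c "
from h import *
goto([0,0,320]); shot('w1')"
```

```text
t 3.23 stand pos [  -7.7 -141.3  321.4] dp [5.65 0.31 0.05] twist -0.01 F [-1. -0.  0.]
```

>>> arm_command:
  gripper: [0,0,0,0,0]
  dp:
    - [1,0,0]
    - [1,0,0]
    - [1,0,0]
    - [1,0,0]
    - [0,0,0]
  twist: [0,0,0,0,0]

```text
time: 3.9
tool_pos: [527.9, 66.8, 321.4]
tcp_rot: [-3.141, 0.0, 1.237]
contact_force: [-0.0, -0.7, -0.1]
grip_width: 0.2
finger_force: 0.0
```

```bash
python3 -c "
from h import *
goto([0,0,320]); b=shot('w2'); a=cv2.imread('pics/w1raw.png')
o=np.hstack([a[:,100:412],b[:,100:412]]); cv2.imwrite('pics/w12.png',cv2.resize(o,(780,480),interpolation=cv2.INTER_CUBIC))"
```

```text
t 3.9 stand pos [ -7.5 -40.5 321.4] dp [1.62 0.3  0.06] twist 0.0 F [-0.  -0.7 -0.1]
```

View pics/w12.png

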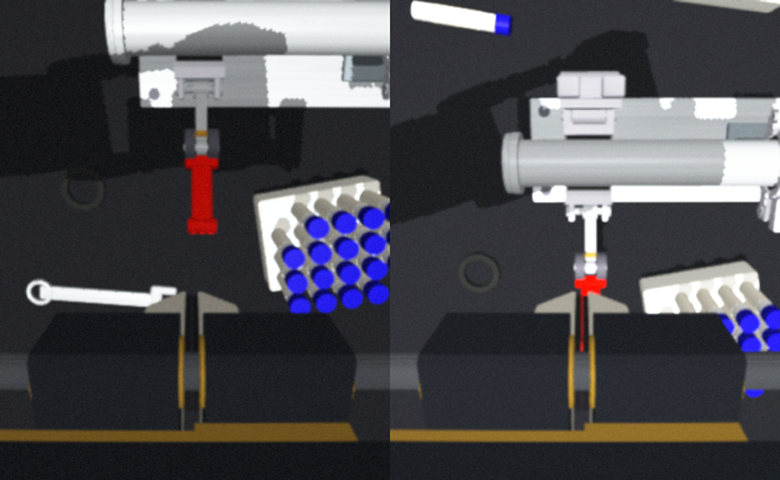

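```bash
cat > fit2.py <<'E'
from h import *
T=cam("top");S=cam("scene")
O=[np.load(f"pics/w{i}.npy",allow_pickle=True).item() for i in(1,2)]
W=[cam("wrist",o) for o in O]
t=lambda u,v:np.array([165+u/3.1,55+v/3.1]); s=lambda u,v:np.array([155+(u-388)/2.3,135+v/2.3])
w1=lambda u,v:np.array([100+u/1.25,v/1.25]); w2=lambda u,v:np.array([100+(u-390)/1.25,v/1.25])
def res(q):
    st=q[:3];r=[]
    def a(C,p,m,w=(1,1)): r.extend(np.array(w)*(proj(C,world(st,p))[0]-m))
    a(T,[170,27,162.5],t(188,222),(.3,.3));a(S,[170,29,162.5],s(586,256),(.3,.3))
    piv,tip=lever_pts(q[3],1.57,q[4])
    a(T,tip,t(333,511),(.3,.3));a(S,tip,s(615,67),(.3,.3))
    a(W[0],piv,w1(202,143));a(W[0],tip,w1(202.5,234));a(W[1],piv,w2(590.5,267))
    a(W[1],[-73,0,125],w2(503,162));a(W[0],[-73,0,125],w1(107,25),(1,0))
    fe=flap_edge(q[5]); a(W[1],fe,w2(591.5,72)); a(T,fe,t(50,413),(.3,.3))
    a(W[1],[0,-43,118],w2(588.5,205),(1,0)); a(W[0],[0,-43,118],w1(200.5,75),(1,0))
    a(W[1],[0,-25,125],w2(588.5,185),(0,0)); a(W[1],[80,-19,125],w2(700,186),(0,1)); a(W[1],[80,19,125],w2(700,139),(0,1))
    return np.array(r)
q=least_squares(res,[548,102,-0.334,1.0,0,1.8],loss="soft_l1").x
print(q.round(3));print(res(q).reshape(-1,2).round(1).tolist())
for n,p in(("piv",lever_pts(q[3],1.57,q[4])[0]),("tip",lever_pts(q[3],1.57,q[4])[1]),("flap",flap_edge(q[5]))): print(n,p.round(1))
E
python3 fit2.py
```

```text
[ 5.47834e+02  1.01903e+02 -3.34000e-01  1.03400e+00  9.23000e-01
  1.67100e+00]
[[-0.1, -0.3], [-0.2, 0.6], [0.0, 0.3], [-0.6, -0.7], [-0.1, 1.1], [-0.0, -0.4], [0.2, -0.8], [-1.9, 0.6], [-2.6, 0.0], [1.6, 0.1], [-0.4, -1.0], [0.8, 0.0], [-0.1, 0.0], [0.0, 0.0], [-0.0, -0.1], [-0.0, -0.1]]
piv [  0.9 -85.5 136.3]
tip [   0.9 -147.4  173.2]
flap [  0.   61.4 213. ]
```

>>> arm_command:
  gripper: [16,16,16,16,16]
  dp:
    - [1,0.29,0]
    - [1,0,0]
    - [1,0,0]
    - [1,0,0]
    - [1,0,0]
  twist: [0,0,0,0,0]

```text
time: 4.58
tool_pos: [576.0, 181.2, 321.8]
tcp_rot: [3.141, 0.001, 1.234]
contact_force: [-0.0, -0.2, -0.3]
grip_width: 15.7
finger_force: 0.0
```

>>> arm_command:
  gripper: [16,16,16,16,16]
  dp:
    - [0.6,0,1]
    - [0,0,1]
    - [0,0,1]
    - [0,0,1]
    - [0,0,0.9]
  twist: [0,0,0,0,0]

```text
time: 5.2
tool_pos: [580.7, 194.6, 198.4]
tcp_rot: [-3.141, 0.001, 1.235]
contact_force: [-0.1, -0.4, -0.0]
grip_width: 15.8
finger_force: 0.0
```

```bash
sed -i 's/^ST=.*/ST=np.array([547.8,101.9,-0.334])/' h.py; python3 -c "
from h import *
goto([0,78,198])"
```

```text
t 5.2 stand pos [  0.7  98.3 198.4] dp [-0.81 -0.02  0.02] twist -0.03 F [-0.1 -0.4 -0. ]
```

>>> arm_command:
  gripper: [16,16,16,16,16]
  dp:
    - [-0.6,0,0]
    - [-0.6,0,-0.08]
    - [-0.6,0,-0.08]
    - [-0.6,0,0]
    - [-0.5,0,0.1]
  twist: [0,0,0,0,0]

```text
time: 5.82
tool_pos: [556.9, 126.8, 201.5]
tcp_rot: [3.14, -0.001, 1.236]
contact_force: [0.3, 0.2, 1.1]
grip_width: 16.0
finger_force: 0.7
```

```bash
python3 -c "
from h import *
goto([0,17,197])"
```

```text
t 5.83 stand pos [  0.4  26.5 201.5] dp [-0.38 -0.02  0.18] twist -0.01 F [0.3 0.2 1.1]
```

>>> arm_command:
  gripper: [16,16,16,16,16]
  dp:
    - [-0.66,0,0.3]
    - [-0.6,0,0.4]
    - [-0.52,0,0.5]
    - [-0.44,0,0.48]
    - [-0.36,0,0.36]
  twist: [0,0,0,0,0]

```text
time: 6.45
tool_pos: [535.0, 66.4, 148.4]
tcp_rot: [-3.14, 0.001, 1.236]
contact_force: [-0.1, 0.1, 1.2]
grip_width: 15.8
finger_force: 0.2
```

```bash
python3 -c "
from h import *
goto([0,-38,147])"
```

```text
t 6.45 stand pos [ -0.4 -37.8 148.4] dp [-0.01  0.02  0.06] twist -0.01 F [-0.1  0.1  1.2]
```

Press down gently until felt.

>>> arm_command:
  gripper: [16,16,16,16,16]
  dp:
    - [0,0,0.06]
    - [0,0,0.04]
    - [0,0,0.03]
    - [0,0,0.03]
    - [0,0,0]
  twist: [0,0,0,0,0]

```text
time: 7.08
tool_pos: [536.0, 67.3, 146.7]
tcp_rot: [3.14, -0.0, 1.237]
contact_force: [-2.4, -0.3, 5.6]
grip_width: 16.2
finger_force: 2.9
```

>>> arm_command:
  gripper: [16,16,16,16,16]
  dp:
    - [0,0,0.05]
    - [0,0,0.04]
    - [0,0,0]
    - [0,0,0]
    - [0,0,0]
  twist: [0,0,0,0,0]

```text
time: 7.7
tool_pos: [536.1, 67.2, 146.5]
tcp_rot: [3.138, -0.001, 1.237]
contact_force: [-6.4, -0.6, 19.4]
grip_width: 15.9
finger_force: 10.0
```

>>> arm_command:
  gripper: [16,16,16,16,16]
  dp:
    - [0,0,-1]
    - [0,0,-1]
    - [-0.9,0,-1]
    - [-0.9,0,-1]
    - [-0.9,0,-1]
  twist: [0,0,0,0,0]

```text
time: 8.32
tool_pos: [513.3, 3.0, 269.5]
tcp_rot: [3.141, -0.0, 1.237]
contact_force: [0.4, 0.2, -0.1]
grip_width: 16.0
finger_force: 0.0
```

>>> arm_command:
  gripper: [36,36,36,36,36]
  dp:
    - [-0.9,0,-0.4]
    - [-0.3,0,0]
    - [0,0,0]
    - [0,0,0]
    - [0,0,0]
  twist: [0,0,0,0,0]

```text
time: 8.95
tool_pos: [503.6, -24.4, 277.9]
tcp_rot: [-3.141, 0.0, 1.237]
contact_force: [0.3, -0.5, -0.5]
grip_width: 35.9
finger_force: 0.0
```

```bash
python3 -c "
from h import *
goto([0,-140,160]); b=shot('w3')
c=b[20:220,170:350]; cv2.imwrite('pics/w3.png',cv2.resize(c,None,fx=3,fy=3,interpolation=cv2.INTER_CUBIC))"
```

```text
t 8.95 stand pos [  -0.3 -133.8  277.9] dp [-0.25  0.02  4.72] twist 0.0 F [ 0.3 -0.5 -0.5]
```

View pics/w3.png

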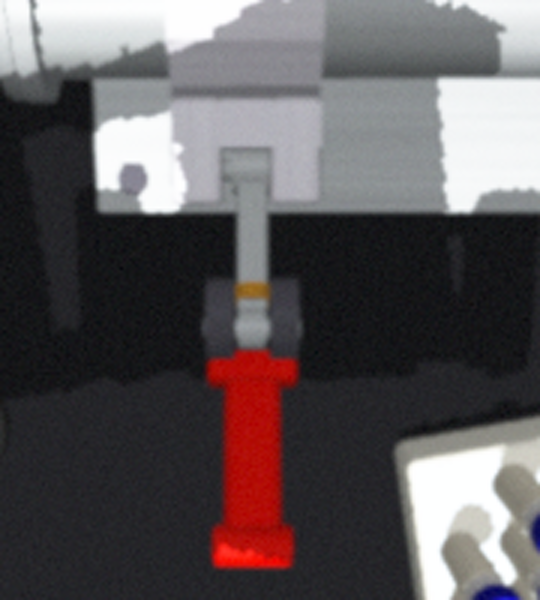

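```bash
python3 -c "
from h import *
o=np.load('pics/w3.npy',allow_pickle=True).item();C=cam('wrist',o)
for b in(1.0,1.03,1.06):
  for p in lever_pts(b,1.57,1): print(b,p.round(1),((proj(C,world(ST,p))[0]-[170,20])*3).round(0))
goto([0,-142,152])"
```

```text
1.0 [  1.  -84.7 137.7] [253. 319.]
1.0 [   1.  -145.2  176.7] [254. 565.]
1.03 [  1.  -85.4 136.5] [253. 321.]
1.03 [   1.  -147.1  173.6] [253. 568.]
1.06 [  1.  -86.2 135.2] [253. 323.]
1.06 [   1.  -149.   170.4] [253. 570.]
t 9.0 stand pos [  -0.3 -133.9  278.1] dp [-0.32  0.01  5.04] twist 0.0 F [-0.2  0.8 -1.3]
```

>>> arm_command:
  gripper: [36,36,36,36,36]
  dp:
    - [-0.32,0,1]
    - [0,0,1]
    - [0,0,1]
    - [0,0,1]
    - [0,0,1]
  twist: [0,0,0,0,0]

```text
time: 9.62
tool_pos: [501.0, -32.3, 152.5]
tcp_rot: [-3.142, -0.0, 1.237]
contact_force: [-0.3, -1.0, -0.2]
grip_width: 35.8
finger_force: 0.0
```

>>> arm_command:
  gripper: [30,24,20,16,16]
  dp:
    - [0,0,0]
    - [0,0,0]
    - [0,0,0]
    - [0,0,0]
    - [0,0,0]
  twist: [0,0,0,0,0]

```text
time: 10.25
tool_pos: [501.3, -32.9, 154.0]
tcp_rot: [3.14, 0.0, 1.236]
contact_force: [0.2, -1.2, 1.7]
grip_width: 21.4
finger_force: 30.0
```

```bash
python3 -c "
from h import *
goto([0,-142,152])"
```

```text
t 10.25 stand pos [   0.3 -142.6  154. ] dp [ 0.02 -0.01  0.08] twist -0.01 F [ 0.2 -1.2  1.7]
```

>>> arm_command:
  gripper: [16,16,16,16,16]
  dp:
    - [0.29,0,-0.38]
    - [0.29,0,-0.38]
    - [0.36,0,-0.3]
    - [0.35,0,-0.31]
    - [0,0,0]
  twist: [0,0,0,0,0]

```text
time: 10.88
tool_pos: [512.1, -2.0, 188.6]
tcp_rot: [3.14, 0.0, 1.237]
contact_force: [-2.3, -4.3, 4.4]
grip_width: 21.6
finger_force: 30.0
```

```bash
python3 -c "
from h import *
goto([0,-89.8,199.6])"
```

```text
t 10.88 stand pos [   0.3 -109.8  188.6] dp [ 0.8  -0.01 -0.44] twist 0.0 F [-2.3 -4.3  4.4]
```

>>> arm_command:
  gripper: [16,16,16,16,16]
  dp:
    - [0.41,0,-0.25]
    - [0.41,0,-0.21]
    - [0.44,0,-0.16]
    - [0.45,0,-0.12]
    - [0,0,0]
  twist: [0,0,0,0,0]

```text
time: 11.5
tool_pos: [526.3, 38.9, 207.0]
tcp_rot: [3.14, -0.001, 1.237]
contact_force: [-1.7, -2.5, 6.6]
grip_width: 21.3
finger_force: 30.0
```

```bash
python3 -c "
from h import *
goto([0,-43,209.3])"
```

```text
t 11.5 stand pos [  0.3 -66.6 207. ] dp [ 0.94 -0.01 -0.09] twist 0.0 F [-1.7 -2.5  6.6]
```

>>> arm_command:
  gripper: [16,16,16,16,16]
  dp:
    - [0.4,0,-0.06]
    - [0.4,0,-0.03]
    - [0.16,0,0]
    - [0.06,0,0]
    - [0,0,0]
  twist: [0,0,0,0,0]

```text
time: 12.12
tool_pos: [534.7, 62.8, 209.5]
tcp_rot: [3.139, -0.001, 1.236]
contact_force: [-1.9, -2.1, 9.0]
grip_width: 21.3
finger_force: 30.0
```

```bash
python3 -c "
from h import *
goto([0,-43,209.3])"
```

```text
t 12.12 stand pos [  0.4 -41.2 209.5] dp [-0.07 -0.02  0.01] twist -0.0 F [-1.9 -2.1  9. ]
```

>>> arm_command:
  gripper: [40,40,40,40,40]
  dp:
    - [0,0,0]
    - [0,0,0]
    - [0,0,-0.8]
    - [0,0,-1]
    - [-0.8,0,-1]
  twist: [0,0,0,0,0]

```text
time: 12.75
tool_pos: [527.3, 44.3, 278.5]
tcp_rot: [-3.14, -0.0, 1.238]
contact_force: [0.5, -1.0, 0.6]
grip_width: 40.0
finger_force: 0.0
```

>>> arm_command:
  gripper: [30,16,6,6,6]
  dp:
    - [-1,0,-1]
    - [-1,0,0]
    - [0,0,0]
    - [0,0,0]
    - [0,0,0]
  twist: [0,0,0,0,0]

```text
time: 13.38
tool_pos: [511.1, -3.0, 303.0]
tcp_rot: [-3.141, -0.0, 1.237]
contact_force: [0.3, 0.1, -0.6]
grip_width: 6.0
finger_force: 0.0
```

```bash
python3 -c "
from h import *
goto([0,-75,215]); b=shot('w4')[0:200,150:350]; s=capture('scene')[:,:,::-1][140:260,230:360]
b=cv2.resize(b,(400,400),interpolation=cv2.INTER_CUBIC);s=cv2.resize(s,(390,360),interpolation=cv2.INTER_CUBIC)
o=np.zeros((400,790,3),np.uint8);o[:,:400]=b;o[:360,400:]=s;cv2.imwrite('pics/w4.png',o)"
```

```text
t 13.38 stand pos [-3.000e-01 -1.111e+02  3.030e+02] dp [1.44 0.01 3.52] twist 0.0 F [ 0.3  0.1 -0.6]
```

View pics/w4.png

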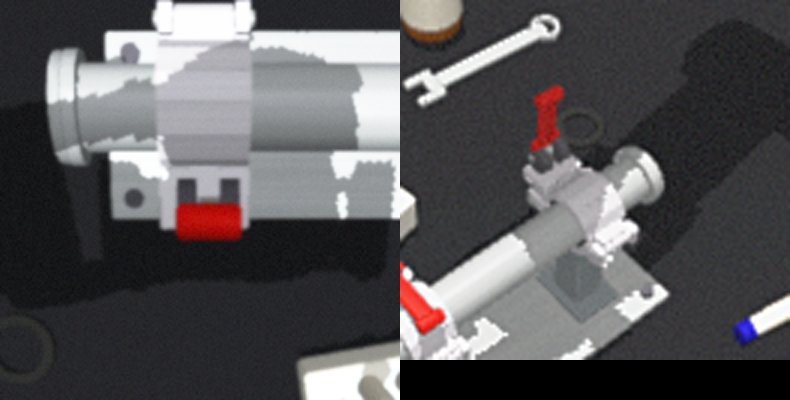

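>>> arm_command:
  gripper: [6,6,6,6,6]
  dp:
    - [0.6,0,0.4]
    - [0.4,0,1]
    - [0,0,1]
    - [0,0,0.92]
    - [0,0,0]
  twist: [0,0,0,0,0]

```text
time: 14.1
tool_pos: [518.2, 20.9, 218.4]
tcp_rot: [-3.137, 0.001, 1.237]
contact_force: [-0.2, -0.5, -0.6]
grip_width: 6.3
finger_force: 0.0
```

>>> arm_command:
  gripper: [6,6,6,6,6]
  dp:
    - [0.7,0,0]
    - [0.5,0,0]
    - [0.4,0,0]
    - [0.4,0,0]
    - [0,0,0]
  twist: [0,0,0,0,0]

```text
time: 14.72
tool_pos: [535.5, 67.3, 220.2]
tcp_rot: [-3.141, 0.001, 1.237]
contact_force: [-0.4, -3.8, -0.5]
grip_width: 5.9
finger_force: 1.7
```

```bash
python3 -c "
from h import *
goto([0,-20,216])
o=np.load('pics/w4.npy',allow_pickle=True).item();C=cam('wrist',o)
for b in(0,.05,.1): print(b,((proj(C,world(ST,lever_pts(b,1.57,0)[1]))[0]-[150,0])*2).round(0))"
```

```text
t 14.72 stand pos [ -0.3 -36.7 220.2] dp [0.67 0.01 0.17] twist 0.0 F [-0.4 -3.8 -0.5]
0 [206. 214.]
0.05 [206. 233.]
0.1 [206. 252.]
```

>>> arm_command:
  gripper: [6,6,6,6,6]
  dp:
    - [0.66,0,0.17]
    - [0.34,0,0.2]
    - [0.3,0,0.24]
    - [0.26,0,0.28]
    - [0.2,0,0.32]
  twist: [0,0,0,0,0]

```text
time: 15.35
tool_pos: [549.9, 107.1, 190.5]
tcp_rot: [3.141, 0.003, 1.236]
contact_force: [-3.7, -8.4, 4.0]
grip_width: 6.0
finger_force: 4.9
```

```bash
python3 -c "
from h import *
goto([0,17,172])"
```

```text
t 15.35 stand pos [  0.3   5.7 190.5] dp [ 0.46 -0.01  0.74] twist -0.01 F [-3.7 -8.4  4. ]
```

>>> arm_command:
  gripper: [6,6,6,6,6]
  dp:
    - [0.15,0,0.3]
    - [0.12,0,0.25]
    - [0.1,0,0.15]
    - [0.05,0,0.1]
    - [0,0,0]
  twist: [0,0,0,0,0]

```text
time: 15.98
tool_pos: [553.8, 117.4, 171.1]
tcp_rot: [3.14, 0.001, 1.235]
contact_force: [0.1, -4.1, 5.3]
grip_width: 5.9
finger_force: 2.5
```

```bash
python3 -c "
from h import *
goto([0,17,168])"
```

```text
t 15.97 stand pos [  0.6  16.6 171.1] dp [ 0.02 -0.02  0.12] twist -0.02 F [ 0.1 -4.1  5.3]
```

>>> arm_command:
  gripper: [6,6,6,6,6]
  dp:
    - [0.1,0,0.06]
    - [0,0,0.06]
    - [0,0,0.05]
    - [0,0,0.03]
    - [0,0,0]
  twist: [0,0,0,0,0]

```text
time: 16.6
tool_pos: [555.1, 120.7, 166.5]
tcp_rot: [3.139, -0.001, 1.236]
contact_force: [-0.3, -3.1, 5.6]
grip_width: 5.9
finger_force: 2.6
```

```bash
python3 -c "
from h import *
goto([0,17,168])"
```

```text
t 16.6 stand pos [  0.7  20.1 166.5] dp [-0.12 -0.03 -0.06] twist -0.01 F [-0.3 -3.1  5.6]
```

>>> arm_command:
  gripper: [6,6,6,6,6]
  dp:
    - [0,0,0.04]
    - [0,0,0.04]
    - [0,0,0.04]
    - [0,0,0]
    - [0,0,0]
  twist: [0,0,0,0,0]

```text
time: 17.23
tool_pos: [555.5, 121.0, 164.5]
tcp_rot: [3.138, -0.002, 1.236]
contact_force: [-2.1, -1.7, 10.7]
grip_width: 5.9
finger_force: 5.3
```

```bash
python3 -c "
from h import *
goto([0,17,168])"
```

```text
t 17.23 stand pos [  1.   20.6 164.5] dp [-0.14 -0.04 -0.14] twist -0.01 F [-2.1 -1.7 10.7]
```

>>> arm_command:
  gripper: [6,6,6,6,6]
  dp:
    - [0,0,0.04]
    - [0,0,0.04]
    - [0,0,0]
    - [0,0,0]
    - [0,0,0]
  twist: [0,0,0,0,0]

```text
time: 17.85
tool_pos: [555.8, 121.2, 163.2]
tcp_rot: [3.137, -0.003, 1.236]
contact_force: [-2.2, -0.5, 13.6]
grip_width: 5.9
finger_force: 7.1
```

```bash
python3 -c "
from h import *
goto([0,17,168])"
```

```text
t 17.85 stand pos [  1.3  20.9 163.2] dp [-0.15 -0.05 -0.19] twist -0.01 F [-2.2 -0.5 13.6]
```

>>> arm_command:
  gripper: [6,6,6,6,6]
  dp:
    - [0,0,-1]
    - [0,0,-1]
    - [-1,0,-1]
    - [-1,0,-1]
    - [-1,0,-1]
  twist: [0,0,0,0,0]

```text
time: 18.48
tool_pos: [529.6, 49.8, 286.4]
tcp_rot: [3.141, -0.001, 1.236]
contact_force: [0.7, -1.0, -0.0]
grip_width: 5.8
finger_force: 0.0
```

>>> arm_command:
  gripper: [6,6,6,6,6]
  dp:
    - [-1,0,0]
    - [0,0,0]
    - [0,0,0]
    - [0,0,0]
    - [0,0,0]
  twist: [0,0,0,0,0]

```text
time: 19.1
tool_pos: [521.6, 27.0, 284.9]
tcp_rot: [-3.141, -0.0, 1.237]
contact_force: [0.2, 0.5, 0.3]
grip_width: 5.9
finger_force: 0.0
```

```bash
python3 -c "
from h import *
goto([0,20,168]); b=shot('w5')[0:200,150:350]; s=capture('scene')[:,:,::-1][140:270,210:340]
b=cv2.resize(b,(400,400),interpolation=cv2.INTER_CUBIC);s=cv2.resize(s,(390,390),interpolation=cv2.INTER_CUBIC)
o=np.zeros((400,790,3),np.uint8);o[:,:400]=b;o[:390,400:]=s;cv2.imwrite('pics/w5.png',o)
o=np.load('pics/w5.npy',allow_pickle=True).item();C=cam('wrist',o)
for l in(0,.1,.2,.3): print(l,((proj(C,world(ST,lever_pts(0,l,0)[1]+[0,0,2]))[0]-[150,0])*2).round(0),((proj(cam('scene'),world(ST,lever_pts(0,l,0)[1]+[0,0,2]))[0]-[210,140])*3+[400,0]).round(0))"
```

```text
t 19.1 stand pos [-2.000e-01 -7.930e+01  2.849e+02] dp [3.97 0.01 4.68] twist 0.0 F [0.2 0.5 0.3]
0 [206.  99.] [667. 205.]
0.1 [206.  97.] [668. 199.]
0.2 [206.  98.] [667. 193.]
0.3 [206. 101.] [666. 186.]
```

View pics/w5.png

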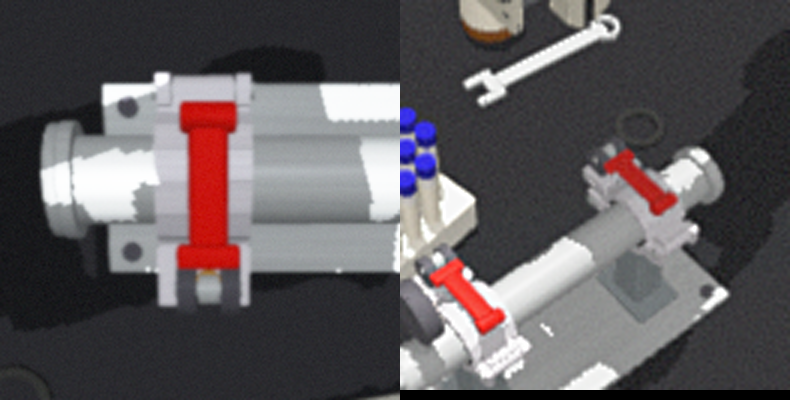

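>>> arm_command:
  gripper: [6,6,6,6,6]
  dp:
    - [1,0,0.2]
    - [1,0,0.5]
    - [1,0,1]
    - [1,0,1]
    - [0.05,0,1]
  twist: [0,0,0,0,0]

```text
time: 19.82
tool_pos: [555.0, 123.8, 191.6]
tcp_rot: [3.142, -0.0, 1.238]
contact_force: [0.4, 0.0, 0.2]
grip_width: 6.1
finger_force: 0.0
```

>>> arm_command:
  gripper: [6,6,6,6,6]
  dp:
    - [0,0,0.6]
    - [0,0,0.4]
    - [0,0,0.1]
    - [0,0,0.05]
    - [0,0,0]
  twist: [0,0,0,0,0]

```text
time: 20.45
tool_pos: [555.9, 122.4, 166.2]
tcp_rot: [3.138, -0.003, 1.236]
contact_force: [-1.3, 2.5, 8.1]
grip_width: 6.3
finger_force: 4.1
```

```bash
python3 -c "
from h import *
goto([0,20,162])"
```

```text
t 20.45 stand pos [  0.9  22.  166.2] dp [-0.08 -0.04  0.17] twist -0.01 F [-1.3  2.5  8.1]
```

>>> arm_command:
  gripper: [6,6,6,6,6]
  dp:
    - [0,0,0.05]
    - [0,0,0.05]
    - [0,0,0]
    - [0,0,0]
    - [0,0,0]
  twist: [0,0,0,0,0]

```text
time: 21.08
tool_pos: [556.2, 122.7, 164.7]
tcp_rot: [3.137, -0.004, 1.236]
contact_force: [-2.2, 3.4, 12.2]
grip_width: 6.2
finger_force: 6.3
```

```bash
python3 -c "
from h import *
goto([0,20,162])"
```

```text
t 21.07 stand pos [  1.2  22.4 164.7] dp [-0.1  -0.05  0.11] twist -0.01 F [-2.2  3.4 12.2]
```

>>> arm_command:
  gripper: [6,6,6,6,6]
  dp:
    - [0,0,-0.1]
    - [0,0,-0.06]
    - [0,0,0]
    - [0,0,0]
    - [0,0,0]
  twist: [0,0,0,0,0]

```text
time: 21.7
tool_pos: [555.5, 122.3, 166.6]
tcp_rot: [3.139, -0.002, 1.236]
contact_force: [-0.5, 3.0, 6.5]
grip_width: 5.9
finger_force: 3.4
```

```bash
python3 -c "
from h import *
goto([0,20,162])"
```

```text
t 21.7 stand pos [  0.6  21.8 166.6] dp [-0.07 -0.02  0.18] twist -0.01 F [-0.5  3.   6.5]
```

>>> arm_command:
  gripper: [6,6,6,6,6]
  dp:
    - [0,0,-1]
    - [0,0,-1]
    - [-1,0,-1]
    - [-1,0,-1]
    - [-1,0,0]
  twist: [0,0,0,0,0]

```text
time: 22.32
tool_pos: [530.9, 50.0, 267.4]
tcp_rot: [3.137, -0.001, 1.236]
contact_force: [0.4, -0.2, -0.5]
grip_width: 6.0
finger_force: 0.0
```

>>> arm_command:
  gripper: [6,6,6,6,6]
  dp:
    - [-1,0,0]
    - [-1,0,0]
    - [-1,0,0]
    - [-1,0,0]
    - [-1,0,0]
  twist: [0,0,0,0,0]

```text
time: 22.95
tool_pos: [488.7, -68.1, 265.3]
tcp_rot: [-3.142, 0.001, 1.236]
contact_force: [-0.4, -0.6, 0.2]
grip_width: 6.4
finger_force: 0.0
```

```bash
python3 -c "
from h import *
goto([0,20,168]); b=shot('w6'); s=capture('scene')[:,:,::-1][175:235,260:325]; print(b.shape)
o=np.load('pics/w6.npy',allow_pickle=True).item();C=cam('wrist',o); S=cam('scene')
for x in(0,170):
  for l in(0,.1,.2): 
    p=world(ST,lever_pts(0,l,x)[1]+[0,0,2]); print(x,l,(proj(C,p)[0]-[210,0]).round(1)*2.6,((proj(S,p)[0]-[260,175])*6).round(0)+[400,0])
b=cv2.resize(b[:150,210:362],(395,390),interpolation=cv2.INTER_CUBIC);s=cv2.resize(s,(390,360),interpolation=cv2.INTER_CUBIC)
o=np.zeros((390,790,3),np.uint8);o[:,:395]=b;o[:360,400:]=s;cv2.imwrite('pics/w6.png',o)"
```

```text
t 22.95 stand pos [-2.000e-01 -1.800e+02  2.653e+02] dp [ 8.   -0.    3.89] twist -0.01 F [-0.4 -0.6  0.2]
(384, 512, 3)
0 0 [ 109.72 -327.86] [635. 200.]
0 0.1 [ 109.72 -344.5 ] [636. 188.]
0 0.2 [ 109.72 -358.28] [635. 176.]
170 0 [ 806.26 -316.68] [283. 440.]
170 0.1 [ 828.1  -332.28] [282. 429.]
170 0.2 [ 850.46 -345.02] [279. 417.]
```

View pics/w6.png

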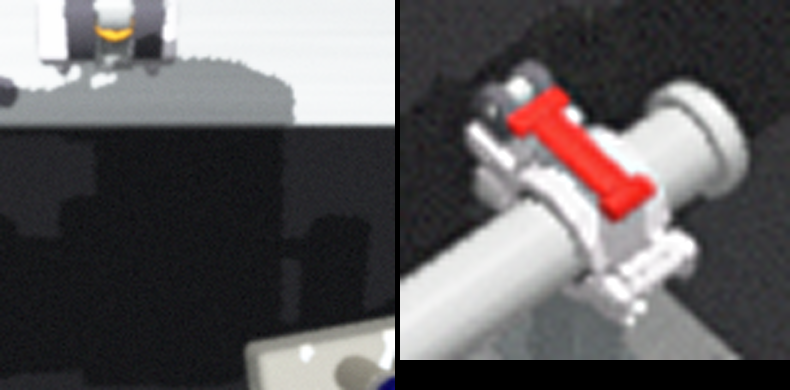

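```bash
python3 -c "
from plant import *
print(close_job())"
```

```text
the job is handed in; nothing more can be done
None
```

The near clamp is fastened like the rear one: the hinged half is down on the tube, the bolt is upright in the slot, and the red lever is folded flat. The last picture confirms this; the job took about 23 s and is handed in.

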